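# Check in the parcels at the height gauge

## Robot

A 6-joint arm with a two-finger parallel gripper is mounted at the origin on the work surface. World frame = base frame: x ahead of the robot, y to its left, z up, the work surface at z = 0. Lengths are in mm, angles in degrees, forces in N, time in s.
With the tool pointing down it reaches from about 250 to 850 mm from the base axis. Payload 12.5 kg.
Tool frame: the origin (TCP) lies between the finger pads; the fingertips stand r.tips_ahead ahead of it and the grasp point (between the pads) lies 8 mm behind it (r.tips_ahead is the distance from the TCP to the fingertips, in mm); y points along the fingers, x is the direction in which the jaws open and shut, and the axes are right-handed (so a half turn about y gives the same grasp; the last joint's range is limited). The gripper opens to 93 mm and grips with 3 to 60 N. Pads are 15 mm wide; open, the fingers measure 128 mm over their backs; the gripper's body (75 mm by 188 mm) begins 65 mm behind the grasp point.
Start: joints at [-79.733, 20.094, 94.641, -0, 65.266, -4.847], TCP at [143.433, -530.953, 229.633] pointing down, gripper open.
Joint ranges: [-157.81, 157.81], [-45, 120.19], [0.68, 151.7], [-89.99, 269.99], [4.06, 180], [-164.3, 164.3]. Speed limits (degrees/s): [127.2, 127.2, 159.86, 180, 180, 180].

## Interface

Orientations are given as a 3x3 rotation matrix whose columns are the frame's x, y, z axes.
In Python, from plant import r gives the robot as it stands.
- The arm moves only by the tool servo_tool, never from a script. Its argument "targets" is one flat list of numbers, 7 for each row, row after row: the turn, a rotation vector about the tool's x, y, z in rad, then the shift along the tool's x, y, z in mm, then the opening in per cent of the stroke, from 0 (shut) to 100 (fully open). In form: [ax, ay, az, dx, dy, dz, hand, ax, ay, az, dx, dy, dz, hand, ...]. A call has 1 to 12 rows; each row is the pose to reach, as a shift and turn from the pose commanded when the call began, along the tool's axes at that moment; what a row does not reach only later rows make up. A row lasts 1/12 s, in which the tool goes at most 41.7 mm and 7.16 degrees, less where a joint would pass 70% of its speed; a pose out of reach is approached as far as the arm can. A call with a gripper value outside its range is refused whole. The fingers move at their own pace and stop on an object; "force" is the grip in N (left out, the last holds). Time passes only in rows, so rows that repeat a pose let the fingers close. It gives the time, the measured TCP pose, the force and the opening at its end, in the units of the state.
- r.get_obs(): the state, without advancing time (a new reading comes with each control period).
- r.get_image(name): name is "scene" or "top" or "wrist"; returns (picture, depth): 384x512x3 uint8, red, green, blue; 384x512 float32, mm along the optical axis (not along the pixel's ray), 0 where there is no reading.
- r.camera_info(name): a dict with "K" (3x3 intrinsics, pixels), "rvec" (rotation vector, rad) and "tvec" (3), from world to camera coordinates, as OpenCV has them. Camera axes: x right, y down, z forward; pixel columns grow to the right and rows downward; lengths in mm; the calibration is good to about 2 mm. A picture is of the moment at which its call begins: read the wrist's pose just before it. camera_info takes no time and is no camera call; for the wrist camera it gives the pose at the moment of the call.
- r.sign_off(): hands the job in, once; it reports no verdict.
The state is a dict: "time_s": time; "q": joint angles; "qvel": joint speeds; "joint_torque": joint torques, N m; "tool_pos": TCP position; "tool_rot": TCP orientation; "ft_force": force on the tool from outside, world axes, zero at the start; "wrist_torque": the same for the moment, N m; "width": finger opening in mm.
Only numpy, scipy, OpenCV 4.12 (cv2) and the standard library are available. Lean on these libraries where they do the work, as an engineer would, in place of code of your own. Each camera call takes 0.05 s, during which the arm holds its last target. There are 200 camera calls.

## Task

Switch the height gauge on at its toggle (bat away from the robot). Then measure the two or three small cartons that lie to the right of the gauge (seen from the robot), one after the other from the lowest to the highest: lay it flat on the gauge's plate, press the plunger down until its foot rests on the carton and hold it there for a second, let it rise, and put the carton flat in the grey tray, the cartons side by side. When all of them are in the tray, switch the gauge off, and leave the other things on the bench where they are.

Things in the scene. Friction and masses are not known exactly. Their poses are not given: they have to be found in the camera images.
- carton_low_mid (a point): the lowest of the brown cardboard cartons: 140 mm long (its x axis), 64 mm wide (y), 40 mm high (z up), about 0.15 kg, rigid, tape along the middle of the top and a paper label at one end. The point is the carton's centre, 20 mm above its underside. May be absent.
- carton_mid_mid (a point): the middle-height of the brown cardboard cartons: 140 mm long (its x axis), 62 mm wide (y), 52 mm high (z up), about 0.15 kg, rigid, tape along the middle of the top and a paper label at one end. The point is the carton's centre, 26 mm above its underside. May be absent.
- carton_high_mid (a point): the highest of the brown cardboard cartons: 140 mm long (its x axis), 60 mm wide (y), 64 mm high (z up), about 0.15 kg, rigid, tape along the middle of the top and a paper label at one end. The point is the carton's centre, 32 mm above its underside. May be absent.
- gauge_spot (a point): spot on the upper face of the height gauge's fixed 4 mm steel plate, straight below the plunger. The plate reaches x -140 to +130 and y -70 to +70 mm from it (x points from the open front to the column). A carton laid along x with its centre at x = -55 mm lies under the foot and can still be held by its front half clear of the arm.
- gauge: the height gauge, same axes as gauge_spot, origin 4 mm below it on the table. A column 28 mm across stands at x = +90 mm (its foot, 12 mm high, begins at x = +68 mm); an arm 34 mm wide, 132 to 156 mm above the table, reaches from it to x = -22 mm and carries the plunger.
- plunger (a joint): travel of the gauge's sprung plunger in m: 0 fully up, grows as it is pressed down, at most 0.082. The rubber foot (32 mm across) at its lower end is 116 mm above the plate at 0, so a foot resting on a carton reads 0.116 minus the carton's height. A net spring force of 2 N at the top to 4 N at the bottom drives it back up when it is let go.
- plunger_top (a point): centre of the flat top of the plunger's black mushroom knob (46 mm across, 12 mm high), 252 mm above the plate when up; moves down with the plunger. Press it down from above.
- bat (a joint): angle of the steel toggle bat in rad: -0.38 off, leaning to the switch box's -x (towards the robot); +0.38 on, leaning to its +x. It is over-centre: it resists up to the centre (about 1 N at the tip) and snaps to the other side beyond 0.
- switch_top (a point): the power switch of the gauge: centre of the top of a fixed grey box, 100 mm (x) by 80 mm (y), 40 mm high. The bat's pivot is 2 mm below this point; the bat is 60 mm long, 10 mm thick with a 20 mm ball at the end, and swings in the box's x-z plane.
- bat_tip (a point): the free end of the toggle bat
- tray: grey outgoing tray, fixed, open on top, 200 mm (x) by 340 mm (y), walls 5 mm thick and 28 mm high, floor 5 mm thick. The origin is under its centre on the table. Three cartons fit side by side along x at y = -100, 0 and +100 mm.
- tape_roll: roll of packing tape lying flat, 100 mm across, 48 mm high; a bystander, origin at the centre of its underside
- marker: marker pen, 145 mm; a bystander, origin at the centre of its underside
- cutter: box cutter, 150 mm, 14 mm high; a bystander, origin at the centre of its underside
- stapler: stapler, 140 mm, 45 mm high; a bystander, origin at the centre of its underside
- mug: white mug, 90 mm high; a bystander, origin at the centre of its underside
- scanner: hand scanner lying down, 190 mm, 35 mm high; a bystander, origin at the centre of its underside
- label_roll: roll of paper labels lying flat, 90 mm across, 50 mm high; a bystander, origin at the centre of its underside
- carton_low: the same carton as carton_low_mid, origin at the centre of its underside
- carton_mid: the same carton as carton_mid_mid, origin at the centre of its underside
- carton_high: the same carton as carton_high_mid, origin at the centre of its underside
Not all that is in view belongs to the job. Leave any green or red look-alike of the carton_mid alone.

How it is judged (in metres and radians):
On the way, in this order (a step that is already met when the one before it is completed fails the run):
1. the toggle is switched on (value of joint bat above 0.25 rad), for 0.3 s.
2. the lowest carton (if there) lies flat on the plate and the plunger's foot rests on it with more than 0.3 N for half a second (contact force between plunger and carton_low above 0.3 N and z of carton_low_mid in the frame of gauge_spot between 0.016 and 0.024 m and angle between carton_low_mid's own z axis and vertical below 0.08 rad), for 0.5 s.
3. the middle carton (if there) lies flat on the plate and the plunger's foot rests on it with more than 0.3 N for half a second (contact force between plunger and carton_mid above 0.3 N and z of carton_mid_mid in the frame of gauge_spot between 0.022 and 0.03 m and angle between carton_mid_mid's own z axis and vertical below 0.08 rad), for 0.5 s.
4. the highest carton (if there) lies flat on the plate and the plunger's foot rests on it with more than 0.3 N for half a second (contact force between plunger and carton_high above 0.3 N and z of carton_high_mid in the frame of gauge_spot between 0.028 and 0.036 m and angle between carton_high_mid's own z axis and vertical below 0.08 rad), for 0.5 s.
5. with all cartons in the tray, the toggle is switched off (value of joint bat below -0.25 rad and x of carton_low_mid in the frame of tray between -0.06 and 0.06 m and y of carton_low_mid in the frame of tray between -0.145 and 0.145 m and z of carton_low_mid in the frame of tray between 0.019 and 0.031 m and angle between each of carton_low_mid, carton_mid_mid, carton_high_mid's own z axis and vertical below 0.1 rad and x of carton_mid_mid in the frame of tray between -0.06 and 0.06 m and y of carton_mid_mid in the frame of tray between -0.145 and 0.145 m and z of carton_mid_mid in the frame of tray between 0.025 and 0.037 m and x of carton_high_mid in the frame of tray between -0.06 and 0.06 m and y of carton_high_mid in the frame of tray between -0.145 and 0.145 m and z of carton_high_mid in the frame of tray between 0.031 and 0.043 m), for 0.3 s.
At the end, for the whole second after the job is handed in: the toggle is off (below -0.25 rad), the plunger is back up (within 6 mm), and every carton present rests flat on the tray's floor (none on another, tilt under 0.1 rad, centre within 60 mm in x and 145 mm in y of the tray's centre), still and let go (all of step 5 and value of joint plunger below 0.006 m and linear speed of each of carton_low, carton_mid, carton_high below 0.02 m/s); the robot touches nothing.
It fails at once if a bystander is moved more than 50 mm (distance of any of tape_roll, marker, cutter, stapler, mug, scanner, label_roll from where it was at the start of the episode above 0.05 m).
It fails at once if the plunger is pressed onto a carton while the gauge is switched off (value of joint bat below 0 rad and (contact force between plunger and carton_low above 1 N or contact force between plunger and carton_mid above 1 N or contact force between plunger and carton_high above 1 N)).
Of carton_low, carton_mid, carton_high only 2 to 3 are there at a start; the rules pass over those that are not, and their reading is None.
At some moment in a run one of carton_low, carton_mid, carton_high may be knocked a few centimetres aside while the robot is not near it.
Once in a run the grip may slacken for a moment while it holds something.
It also fails if it takes over 210 s, if anything falls off the work surface, if the arm or the gripper's body presses on something with over 40 N, if the wrist force passes 120 N, or if a joint passes its speed limit or range.

## Working session

There is one attempt and no reset: what is moved stays moved. The work goes in short steps, Python scripts to look and compute and a tool call to move; the robot and the scene stay as the last step left them, time stands still between calls to the robot, and variables do not carry over. Pictures are saved under pics/ and viewed, about 12 in all and at most 16, crops included, and the job is handed in when it is done.

Besides the shell and the picture viewer there is one more tool, called after "Request:" as name(argument=value, ...) on one line, values as JSON. servo_tool: Moves the arm, as the interface text tells. Its arguments: {"type":"object","properties":{"targets":{"type":"array"},"force":{"type":"number"}},"required":["targets"]}

```bash
ls; mkdir -p pics
cat > h.py <<'E'
import numpy as np, cv2
from plant import r
def cam(n):
    c=r.camera_info(n); K=np.array(c["K"],float); R=cv2.Rodrigues(np.array(c["rvec"],float))[0]; t=np.array(c["tvec"],float).ravel()
    return K,R,t
def ray(n,u,v,z,c=None):
    K,R,t=c or cam(n); d=R.T@np.linalg.inv(K)@np.array([u,v,1.]); o=-R.T@t
    return o+d*(z-o[2])/d[2]
def cloud(n,depth,c=None):
    K,R,t=c or cam(n); v,u=np.mgrid[:depth.shape[0],:depth.shape[1]]
    p=np.stack([(u-K[0,2])/K[0,0]*depth,(v-K[1,2])/K[1,1]*depth,depth],-1)
    return (p-t)@R
def save(n,im,s=1): cv2.imwrite("pics/"+n,cv2.resize(im[:,:,::-1],None,fx=s,fy=s))
def proj(n,p,c=None):
    K,R,t=c or cam(n); q=K@(R@np.array(p,float)+t); return q[:2]/q[2]
E
python3 - <<'E'
from h import *
o=r.get_obs(); print(o["tool_pos"],np.round(o["tool_rot"],3).tolist(),o["width"],r.tips_ahead,o["time_s"])
for n in ["top","scene"]:
    im,d=r.get_image(n); save(n+"0.png",im,1.5); np.savez("/tmp/"+n+"0.npz",im=im,d=d)
    K,R,t=cam(n); print(n,-R.T@t,R[2],K[0,0])
E
```

```text
pics
[ 143.39599638 -530.61914662  229.08224715] [[0.261, -0.0, 0.965], [-0.965, 0.001, 0.261], [-0.001, -1.0, 0.0]] 93.2931585779834 11.0 0.0
top [ 350.20341382   38.60783625 1593.11250442] [ 0.09703089 -0.01045242 -0.99522648] 349.93989631679926
scene [ 914.94704848  788.49219209 1226.55674689] [-0.30498301 -0.54348602 -0.7820539 ] 428.356927401175
```

View images.

View pics/top0.png

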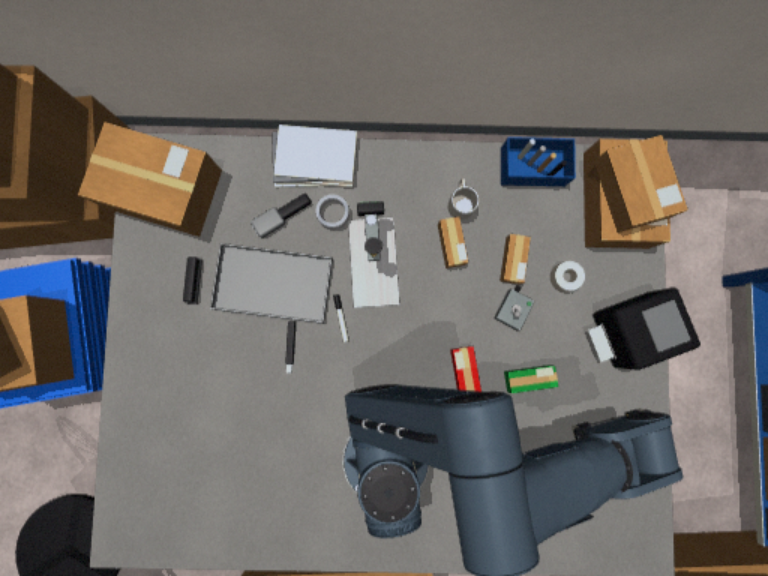

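View pics/scene0.png

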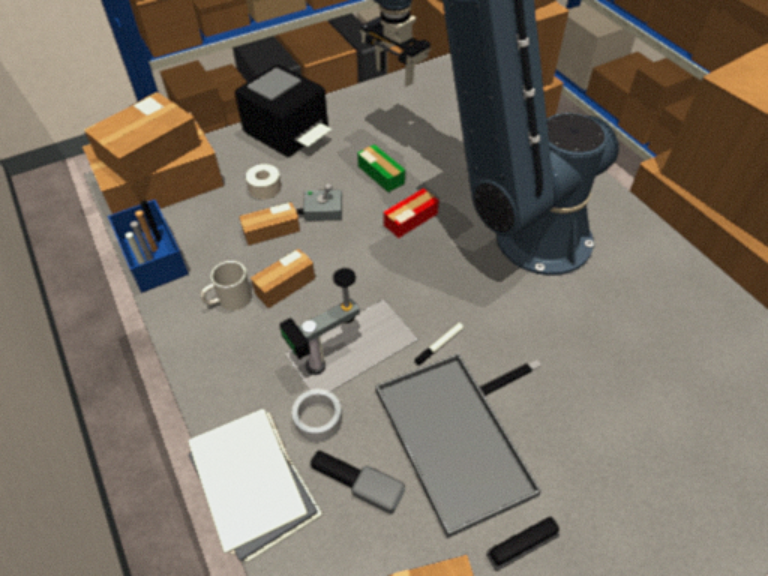

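Run:
```python
from h import *
z=np.load("/tmp/top0.npz"); im,d=z["im"],z["d"]; P=cloud("top",d)
s=np.load("/tmp/scene0.npz"); S=cloud("scene",s["d"])
hsv=cv2.cvtColor(im,cv2.COLOR_RGB2HSV)
print("table z",np.median(P[230:260,120:220,2]),np.median(P[200:215,140:200,2]))
def rect(name,m):
    m=m.astype(np.uint8); n,l,st,c=cv2.connectedComponentsWithStats(m)
    for i in range(1,n):
        if st[i,4]<60: continue
        q=P[l==i]; top=np.percentile(q[:,2],80); k=q[abs(q[:,2]-top)<8]
        r_=cv2.minAreaRect(k[:,:2].astype(np.float32))
        print(name,np.round(c[i]*1.5),st[i,4],"z80 %.0f"%top,"c",np.round(r_[0]),"sz",np.round(r_[1]),"ang %.1f"%r_[2])
sub=np.zeros(im.shape[:2],bool); sub[130:270,280:380]=1
br=(hsv[...,0]>8)&(hsv[...,0]<25)&(hsv[...,1]>80)
rect("brown",sub&(br|(P[...,2]>25))&(P[...,0]>150))
# gauge region / tray
sub[:]=0; sub[130:210,225:270]=1
for lo,hi in [(100,125),(125,165),(200,270)]:
    rect("gauge z%d"%lo,sub&(P[...,2]>lo)&(P[...,2]<hi))
rect("plate",sub&(hsv[...,2]>150)&(abs(P[...,2]-4)<15))
sub[:]=0; sub[150:225,135:225]=1
rect("tray",sub&(P[...,2]>14)&(P[...,2]<45))
crop=np.vstack([cv2.resize(im[120:220,225:385],(800,500),interpolation=cv2.INTER_CUBIC)])
save("crop0.png",crop)
```

```text
table z 0.8685825767550117 4.585433316018042
brown [454. 234.] 629 z80 69 c [ 685. -190.] sz [ 98. 216.] ang 82.1
brown [515. 258.] 518 z80 56 c [ 605. -376.] sz [ 64. 140.] ang 82.5
brown [561. 276.] 161 z80 52 c [ 556. -511.] sz [45. 86.] ang 87.7
brown [514. 308.] 427 z80 44 c [ 453. -375.] sz [ 80. 100.] ang 61.9
brown [463. 385.] 1051 z80 746 c [ 261. -130.] sz [ 16. 106.] ang 1.6
brown [531. 378.] 495 z80 56 c [ 249. -422.] sz [ 62. 142.] ang 8.8
gauge z125 [371. 222.] 157 z80 161 c [675.  52.] sz [83. 61.] ang 19.8
gauge z200 [373. 245.] 114 z80 259 c [593.  50.] sz [44. 43.] ang 1.6
plate [368. 273.] 1073 z80 8 c [589.  51.] sz [272. 139.] ang 5.4
plate [391. 246.] 110 z80 9 c [641.  -2.] sz [99. 23.] ang 2.5
tray [264. 229.] 95 z80 37 c [671. 379.] sz [33. 77.] ang 1.0
tray [266. 280.] 344 z80 31 c [516. 355.] sz [341. 201.] ang 84.2
```

View pics/crop0.png

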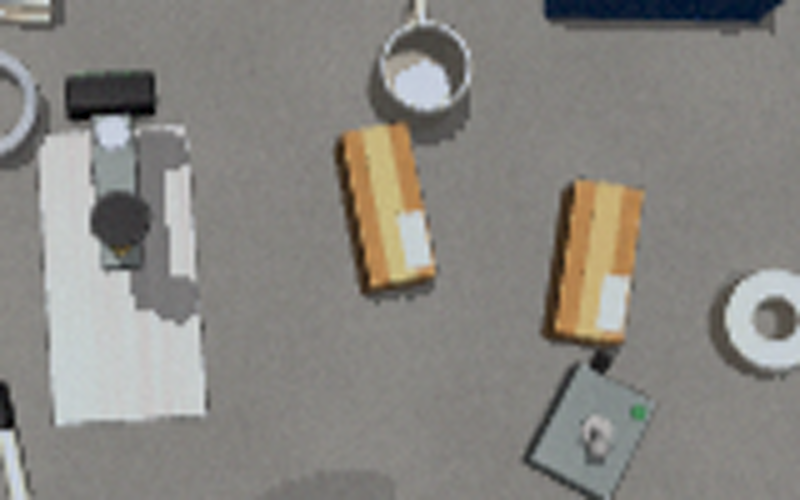

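```bash
cat >> h.py <<'E'
def goal(x,y,z,a):
    """shift+turn in tool axes from present pose to TCP (x,y,z), jaw dir at angle a deg (tool y down)"""
    o=r.get_obs(); R0=np.array(o["tool_rot"]); p0=np.array(o["tool_pos"]); a=np.radians(a); c,s=np.cos(a),np.sin(a)
    R1=np.array([[c,0,-s],[s,0,c],[0,-1,0]])
    print("turn",np.round(cv2.Rodrigues(R0.T@R1)[0].ravel(),3),"shift",np.round(R0.T@(np.array([x,y,z])-p0),1),
          "| now",np.round(p0,1),"a %.1f"%np.degrees(np.arctan2(R0[1,0],R0[0,0])),"w %.1f t %.1f F"%(o["width"],o["time_s"]),np.round(o["ft_force"],1))
E
python3 - <<'E'
from h import *
K,R,t=cam("wrist"); o=r.get_obs(); T=np.array(o["tool_rot"])
print("wrist cam in tool", T.T@(-R.T@t-np.array(o["tool_pos"])), "fwd", T.T@R[2], "right",T.T@R[0], K[0,0])
goal(480,-270,380,-90)
z=np.load("/tmp/top0.npz"); P=cloud("top",z["d"])
for u,v in [(302,160),(302,150),(344,172),(344,165),(306,170),(354,252),(312,250)]: print(u,v,np.round(P[v,u]))
E
```

```text
wrist cam in tool [  -0.73445625 -154.45399885   67.89004816] fwd [-5.79567104e-05  9.69429693e-01 -2.45369244e-01] right [ 9.99999203e-01 -2.53261721e-04 -1.23681392e-03] 315.2422051734782
turn [ 0.     0.264 -0.001] shift [-164.  -150.7  393. ] | now [ 143.4 -530.7  229.2] a -74.9 w 92.7 t 0.1 F [-0.   0.2 -0.7]
302 160 [ 649. -184.   71.]
302 150 [ 696. -185.   61.]
344 172 [ 602. -374.   56.]
344 165 [ 634. -375.   52.]
306 170 [ 606. -203.   64.]
354 252 [ 251. -418.   51.]
312 250 [ 255. -235.   47.]
```

Run:
```python
from h import *
goal(540,-280,380,90)
```

```text
turn [-2.000e-03 -2.878e+00 -0.000e+00] shift [-138.7 -150.7  448.3] | now [ 143.4 -530.7  229.2] a -74.9 w 92.7 t 0.1 F [-0.   0.2 -0.7]
```

Request:
servo_tool(targets=[0,-0.12,0,-10,-20,30,0,0,-0.24,0,-20,-40,60,0,0,-0.36,0,-35,-60,95,0,0,-0.48,0,-45,-80,130,0,0,-0.6,0,-55,-95,165,0,0,-0.72,0,-65,-110,200,0,0,-0.84,0,-80,-120,240,0,0,-0.96,0,-90,-130,280,0,0,-1.08,0,-100,-140,320,0,0,-1.2,0,-115,-150,360,0,0,-1.32,0,-125,-150,405,0,0,-1.44,0,-138,-150,448,0], force=40)

```text
time_s: 1.1
tool_pos: [530.1, -286.5, 380.1]
tool_rot: [[0.99, 0.001, -0.138], [0.138, -0.001, 0.99], [0.001, -1.0, -0.001]]
ft_force: [1.1, -1.2, 0.7]
width: 17.8
```

Request:
servo_tool(targets=[0,-0.12,0,0,0,0,0,0,-0.24,0,0,0,0,0,0,-0.36,0,0,0,0,0,0,-0.48,0,0,0,0,0,0,-0.6,0,0,0,0,0,0,-0.72,0,0,0,0,0,0,-0.84,0,0,0,0,0,0,-0.96,0,0,0,0,0,0,-1.08,0,0,0,0,0,0,-1.2,0,0,0,0,0,0,-1.32,0,0,0,0,0,0,-1.44,0,0,0,0,0])

```text
time_s: 2.1
tool_pos: [528.4, -287.8, 379.2]
tool_rot: [[-0.008, -0.001, -1.0], [1.0, 0.0, -0.008], [0.0, -1.0, 0.001]]
ft_force: [0.8, -0.1, -1.3]
width: 0.4
```

Run:
```python
from h import *
goal(540,-280,380,90); print(np.round(r.get_obs()["q"],1))
c=cam("wrist"); im,d=r.get_image("wrist"); save("w1.png",im,1.5); np.savez("/tmp/w1.npz",im=im,d=d,K=c[0],R=c[1],t=c[2])
im2,d2=r.get_image("top"); save("top1.png",im2,1.5); np.savez("/tmp/top1.npz",im=im2,d=d2)
```

```text
turn [-0.001  0.008  0.   ] shift [  7.7  -0.9 -11.6] | now [ 528.4 -287.8  379.2] a 90.5 w 0.4 t 2.1 F [ 0.8 -0.1 -1.3]
[ -33.    19.9   74.     0.    86.1 -123.5]
```

View pics/w1.png

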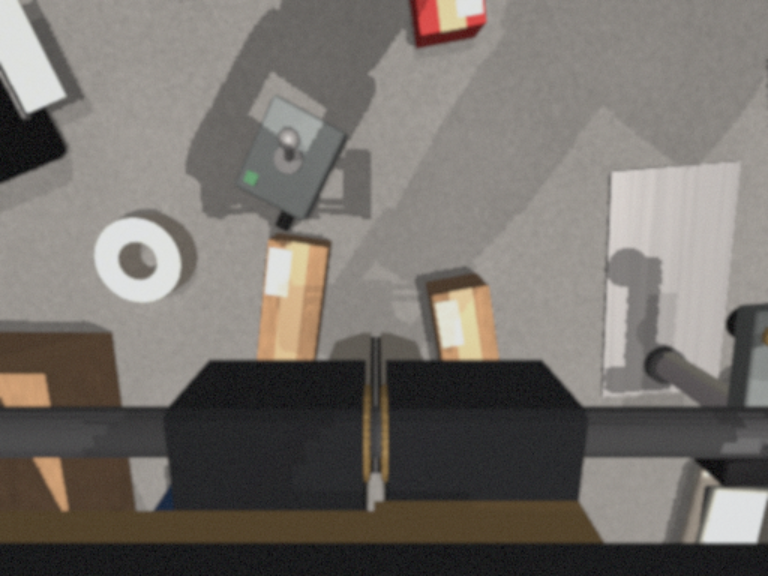

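View pics/top1.png

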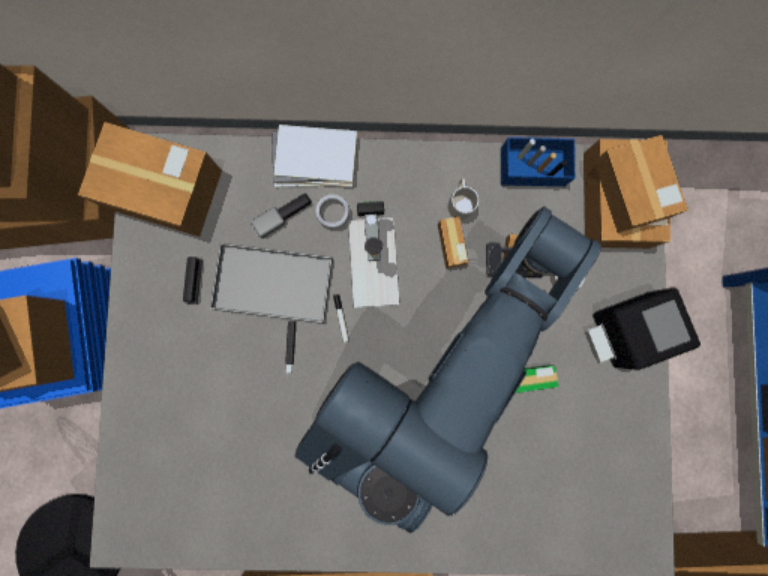

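Run:
```python
from h import *
z=np.load("/tmp/w1.npz"); im,d=z["im"],z["d"]; c=(z["K"],z["R"],z["t"]); P=cloud("w",d,c)
hsv=cv2.cvtColor(im,cv2.COLOR_RGB2HSV)
print("table",np.round([np.median(P[180:200,30:60,2]),np.median(P[160:180,240:270,2]),np.median(P[10:20,10*10:130,2])],1))
def rect(n,m,lo,hi):
    q=P[m&(P[...,2]>lo)&(P[...,2]<hi)]; q=q[np.isfinite(q).all(1)]
    h=np.median(q[:,2]); k=q[abs(q[:,2]-h)<4]; b=cv2.minAreaRect(k[:,:2].astype(np.float32))
    print(n,len(q),"z %.1f"%h,np.round(b[0],1),np.round(b[1],1),"%.1f"%b[2]); return k,b
def box(u0,u1,v0,v1):
    m=np.zeros(d.shape,bool); m[int(v0/1.5):int(v1/1.5),int(u0/1.5):int(u1/1.5)]=1; return m
rect("mid",box(240,345,230,355),40,70)
rect("high",box(415,505,265,355),50,80)
rect("switch",box(225,355,85,225),32,48)
rect("ball",box(270,310,115,165),75,120)
k,b=rect("plate",box(590,760,150,395)&(hsv[...,2]>130),-3,10)
for lo,hi in((40,62),(58,70)): pass
# left/right edges of cartons (direction)
for n,bx,lo,hi in(("mid",box(240,345,230,355),40,70),("high",box(415,505,265,355),50,80)):
    m=bx&(P[...,2]>lo)&(P[...,2]<hi); L=[];Rr=[]
    for v in range(int(250/1.5) if n=="mid" else int(292/1.5),int(350/1.5)):
        u=np.where(m[v])[0]
        h=np.median(P[m][:,2]); u=u[abs(P[v,u,2]-h)<4]
        if len(u)>5: L.append(P[v,u[0],:2]);Rr.append(P[v,u[-1],:2])
    for e in(L,Rr):
        e=np.array(e); l=cv2.fitLine(e.astype(np.float32),cv2.DIST_HUBER,0,.01,.01).ravel(); print(n,"edge ang %.1f"%np.degrees(np.arctan2(l[1]*np.sign(l[0]),abs(l[0]))),"pt",np.round(l[2:],1))
```

```text
table [-0.7 -0.8 -0.8]
mid 2990 z 51.5 [ 595.9 -375.2] [ 62.  127.4] 81.9
high 1764 z 63.4 [ 616.2 -192. ] [76.7 60.1] 11.2
switch 3349 z 39.2 [ 450.3 -374.5] [79.9 99.9] 62.7
ball 174 z 91.0 [ 433.9 -365.2] [17.2 18.2] 87.2
plate 13994 z 2.6 [577.2  59.4] [302.5 197. ] 6.8
mid edge ang -8.0 pt [ 588.8 -404.6]
mid edge ang -8.1 pt [ 593.9 -344.2]
high edge ang 11.2 pt [ 614.5 -222.3]
high edge ang 11.5 pt [ 619.8 -161.7]
```

Run:
```python
from h import *
goal(397,-347,200,62.7)
goal(397,-347,83,62.7)
```

```text
turn [-0.001  0.481  0.   ] shift [-58.7 179.2 131.6] | now [ 528.4 -287.8  379.2] a 90.3 w 0.4 t 2.2 F [0.6 0.4 0.1]
turn [-0.001  0.481  0.   ] shift [-58.7 296.2 131.5] | now [ 528.4 -287.8  379.2] a 90.3 w 0.4 t 2.2 F [0.6 0.4 0.1]
```

Request:
servo_tool(targets=[0,0.1,0,-15,30,33,0,0,0.2,0,-30,60,66,0,0,0.3,0,-45,85,100,0,0,0.4,0,-59,115,131,0,0,0.48,0,-59,150,131,0,0,0.48,0,-59,180,131,0,0,0.48,0,-59,210,131,0,0,0.48,0,-59,240,131,0,0,0.48,0,-59,265,131,0,0,0.48,0,-59,285,131,0,0,0.48,0,-59,296,131,0,0,0.48,0,-59,296,131,0])

```text
time_s: 3.2
tool_pos: [396.9, -346.3, 81.6]
tool_rot: [[0.462, -0.003, -0.887], [0.887, 0.003, 0.462], [0.001, -1.0, 0.003]]
ft_force: [0.9, 0.7, 0.2]
width: 0.4
```

Run:
```python
from h import *
goal(447.6,-373.1,83,62.7)
```

```text
turn [-0.003 -0.004  0.001] shift [ -0.3  -1.6 -57.4] | now [ 396.9 -346.3   81.6] a 62.5 w 0.4 t 3.2 F [0.9 0.7 0.2]
```

Push +box-x, pause, retreat and rise.

Request:
servo_tool(targets=[0,0,0,0,0,-10,0,0,0,0,0,0,-20,0,0,0,0,0,0,-30,0,0,0,0,0,0,-38,0,0,0,0,0,0,-46,0,0,0,0,0,0,-53,0,0,0,0,0,0,-58,0,0,0,0,0,0,-58,0,0,0,0,0,0,-58,0,0,0,0,0,0,-40,0,0,0,0,0,0,-15,0,0,0,0,0,-30,0,0])

```text
time_s: 4.2
tool_pos: [393.9, -344.0, 109.5]
tool_rot: [[0.46, -0.007, -0.888], [0.888, 0.007, 0.46], [0.003, -1.0, 0.009]]
ft_force: [-0.8, 0.0, 0.4]
width: 0.5
```

Request:
servo_tool(targets=[0,0,0,0,-40,0,50,0,0,0,0,-80,0,100,0,-0.1,0,0,-115,0,100,0,-0.2,0,0,-150,0,100,0,-0.3,0,0,-180,0,100,0,-0.35,0,0,-210,0,100,0,-0.35,0,0,-210,0,100])

```text
time_s: 4.78
tool_pos: [398.5, -348.1, 329.3]
tool_rot: [[0.125, 0.006, -0.992], [0.992, -0.006, 0.124], [-0.005, -1.0, -0.007]]
ft_force: [-0.5, -0.0, 0.6]
width: 42.2
```

Run:
```python
from h import *
c=cam("wrist"); im,d=r.get_image("wrist"); np.savez("/tmp/w2.npz",im=im,d=d,K=c[0],R=c[1],t=c[2]); P=cloud("w",d,c)
for z in (40,92): print(np.round(proj("w",[450.3,-374.5,z],c)))
k=(P[...,2]>75)&(P[...,2]<110)&(np.hypot(P[...,0]-450,P[...,1]+374)<45)
q=P[k]; print("ball",len(q),q.mean(0) if len(q) else "", (q.mean(0)[:2]-[450.3,-374.5])@np.array([.889,-.459]) if len(q) else "")
q6=-8.05; ax=np.array([np.cos(np.radians(-8)),np.sin(np.radians(-8))]); g=np.array([602.1,-376])-25*ax; print("mid grasp",g)
goal(g[0],g[1],200,82)
save("w2.png",im)
```

```text
[237. 198.]
[235. 209.]
ball 174 [ 464.76666116 -382.38001249   89.93045738] 16.47778750424593
mid grasp [ 577.34329828 -372.52067248]
turn [ 0.004  0.012 -0.003] shift [  -1.5  127.  -180.6] | now [ 398.  -347.6  326.3] a 82.7 w 46.6 t 4.8 F [-0.   0.5 -0.6]
```

```bash
cat >> h.py <<'E'
def find(P,xy,h,rad=130):
    m=(abs(P[...,2]-h)<4.5)&(np.hypot(P[...,0]-xy[0],P[...,1]-xy[1])<rad)
    n,l,st,_=cv2.connectedComponentsWithStats(m.astype(np.uint8)); 
    for i in range(1,n):
        if st[i,4]<200: continue
        b=cv2.minAreaRect(P[l==i][:,:2].astype(np.float32)); w,hh=b[1]; ang=b[2] if w>hh else b[2]-90
        print("top z %.0f n %d c"%(h,st[i,4]),np.round(b[0],1),"size %.0f %.0f long-axis %.1f"%(max(w,hh),min(w,hh),ang))
E
python3 - <<'E'
from h import *
z=np.load("/tmp/w2.npz"); c=(z["K"],z["R"],z["t"]); P=cloud("w",z["d"],c)
find(P,(602,-376),51.5); find(P,(647,-186),63.5)
E
```

```text
top z 52 n 771 c [ 547.3 -367.8] size 61 30 long-axis 82.1
top z 52 n 1105 c [ 646.3 -382.1] size 61 53 long-axis 82.6
```

Request:
servo_tool(targets=[0,0,0,0,0,-20,100,0,0,0,0,0,-50,100,0,0,0,0,20,-80,100,0,0,0,0,40,-110,100,0,0,0,0,70,-140,100,0,0,0,0,100,-165,100,0,0.012,0,-1,127,-180,100,0,0.012,0,-1,127,-180,100,0,0.012,0,-1,127,-180,100])

```text
time_s: 5.58
tool_pos: [575.1, -370.3, 194.1]
tool_rot: [[0.139, -0.004, -0.99], [0.99, 0.003, 0.139], [0.002, -1.0, 0.004]]
ft_force: [-0.7, -0.5, 1.2]
width: 92.7
```

Run:
```python
from h import *
c=cam("wrist"); im,d=r.get_image("wrist"); P=cloud("w",d,c); find(P,(602,-376),51.5)
goal(577.3,-372.5,23,82)
```

```text
top z 52 n 8034 c [ 598.6 -375.8] size 132 62 long-axis -8.1
top z 52 n 342 c [ 565.5 -495.8] size 47 10 long-axis -15.5
turn [-0.001 -0.     0.001] shift [ -1.3 173.5  -2.3] | now [ 575.4 -371.   196.5] a 82.0 w 92.9 t 5.6 F [ 0.2 -0.3  0.7]
```

Carton unmoved. Descend and grip (40 N).

Request:
servo_tool(targets=[0,0,0,-1,30,-2,100,0,0,0,-1,60,-2,100,0,0,0,-1,90,-2,100,0,0,0,-1,115,-2,100,0,0,0,-1,140,-2,100,0,0,0,-1,158,-2,100,0,0,0,-1,170,-2,100,0,0,0,-1,173,-2,100,0,0,0,-1,173,-2,50,0,0,0,-1,173,-2,50,0,0,0,-1,173,-2,50,0,0,0,-1,173,-2,50], force=40)

```text
time_s: 6.63
tool_pos: [578.4, -372.8, 25.0]
tool_rot: [[0.139, 0.002, -0.99], [0.99, -0.001, 0.139], [-0.001, -1.0, -0.002]]
ft_force: [0.0, 0.0, 1.2]
width: 70.9
```

Run:
```python
from h import *
goal(577.3,-372.5,123,82)
# plate / gauge frame from tops and wrist earlier
z=np.load("/tmp/top0.npz"); im,d=z["im"],z["d"]; P=cloud("top",d)
c=cam("top")
hsv=cv2.cvtColor(im,cv2.COLOR_RGB2HSV)
sub=np.zeros(d.shape,bool); sub[140:210,228:270]=1
m=sub&(hsv[...,2]>135)&(hsv[...,1]<40)
# left and right edges, bottom edge in px -> plane z=4
L=[];Rr=[];B=[]
for v in range(160,196):
    u=np.where(m[v])[0]; L.append(ray("t",u[0]-.5,v,4,c)[:2]); Rr.append(ray("t",u[-1]+.5,v,4,c)[:2])
for u in range(238,264):
    v=np.where(m[:,u])[0]; B.append(ray("t",u,v[-1]+.5,4,c)[:2])
for n,e in(("L",L),("R",Rr),("B",B)):
    l=cv2.fitLine(np.array(e,np.float32),cv2.DIST_HUBER,0,.01,.01).ravel(); print(n,"ang %.1f"%np.degrees(np.arctan2(l[1],l[0])),np.round(l[2:],1))
```

```text
turn [ 0.002 -0.    -0.001] shift [  0. -98.   1.] | now [ 578.4 -372.8   25. ] a 82.0 w 70.9 t 6.6 F [0.  0.  1.2]
L ang -0.7 [552.8 145.3]
R ang 4.6 [572.1 -26.5]
B ang -82.1 [454.2  31.8]
```

Request:
servo_tool(targets=[0,0,0,0,0,0,30,0,0,0,0,0,0,30,0,0,0,0,0,0,30,0,0,0,0,0,0,30,0,0,0,0,-10,0,30,0,0,0,0,-30,0,30,0,0,0,0,-55,0,30,0,0,0,0,-80,0,30,0,0,0,0,-105,0,30,0,0,0,0,-120,0,30,0,0,0,0,-120,0,30])

```text
time_s: 7.55
tool_pos: [579.1, -373.2, 147.8]
tool_rot: [[0.139, 0.005, -0.99], [0.99, -0.003, 0.139], [-0.003, -1.0, -0.005]]
ft_force: [1.1, -0.3, -0.9]
width: 61.7
```

Run:
```python
from h import *
goal(400,-50,300,90)
z=np.load("/tmp/top0.npz"); im,d=z["im"],z["d"]; c=cam("top"); P=cloud("t",d,c)
hsv=cv2.cvtColor(im,cv2.COLOR_RGB2HSV)
sub=np.zeros(d.shape,bool); sub[140:210,225:270]=1
m=sub&(hsv[...,2]>120)&(hsv[...,1]<40)&(P[...,2]<30)
n,l,st,_=cv2.connectedComponentsWithStats(cv2.morphologyEx(m.astype(np.uint8),cv2.MORPH_OPEN,np.ones((3,3))))
i=1+np.argmax(st[1:,4]); print(st[i])
for k in range(160,206,6): u=np.where(l[k]==i)[0]; print(k,u.min(),u.max(),np.round(ray("t",u.min()-.5,k,4,c)[:2]),np.round(ray("t",u.max()+.5,k,4,c)[:2]))
```

```text
turn [ 0.005 -0.14  -0.003] shift [ 294.7 -154.1  221.6] | now [ 579.1 -373.2  147.8] a 82.0 w 61.7 t 7.5 F [ 1.1 -0.3 -0.9]
[ 225  140   45   70 2313]
160 225 269 [653. 163.] [658. -44.]
166 225 269 [625. 163.] [630. -44.]
172 225 269 [597. 162.] [602. -45.]
178 225 269 [570. 161.] [575. -45.]
184 225 269 [542. 160.] [547. -46.]
190 225 269 [514. 159.] [519. -46.]
196 227 269 [487. 149.] [492. -47.]
202 228 269 [460. 144.] [464. -47.]
```

Run:
```python
from h import *
z=np.load("/tmp/w1.npz"); c=(z["K"],z["R"],z["t"])
p=[ray("w",u/1.5,v/1.5,4,c)[:2] for u,v in[(610,172),(603,395),(740,162)]]; print(np.round(p,1))
e=p[1]-p[0]; f=p[2]-p[0]; print(np.degrees(np.arctan2(e[1],e[0])),np.linalg.norm(e),np.degrees(np.arctan2(f[1],f[0]))-90,np.linalg.norm(f))
a=np.radians(5.3); ux=np.array([np.cos(a),np.sin(a)]); uy=np.array([-ux[1],ux[0]])
print("spot from w1:",p[0]+140*ux+70*uy)
z=np.load("/tmp/top0.npz"); P=cloud("t",z["d"],cam("top")); m=(P[...,2]>235)&(P[...,2]<275)&(abs(P[...,0]-593)<50)&(abs(P[...,1]-50)<50)
print("knob",P[m].mean(0), (P[m].min(0)+P[m].max(0))/2)
s=np.load("/tmp/scene0.npz"); S=cloud("s",s["d"],cam("scene")); m=(S[...,2]>246)&(S[...,2]<275)&(abs(S[...,0]-593)<60)&(abs(S[...,1]-50)<60)
print("knob scene",S[m].mean(0),(S[m].min(0)+S[m].max(0))/2,m.sum())
for h,nm in((2.5,"plate"),):pass
```

```text
[[461.5 -32.1]
 [726.4  -6.5]
 [450.  107.2]]
5.511246600006189 266.1675270081817 4.704419334833574 139.7892462174909
spot from w1: [594.42016887  50.53961999]
knob [593.8079405   50.71247627 256.23365653] [593.99351166  50.49401687 255.23893778]
knob scene [594.80554576  51.87442329 257.1820154 ] [593.51783775  51.47455967 256.0767454 ] 162
```

Run:
```python
from h import *
goal(395,32.6,65,95.3)
```

```text
turn [ 0.005 -0.232 -0.003] shift [376.4  80.6 239.2] | now [ 579.1 -373.2  147.8] a 82.0 w 61.7 t 7.5 F [ 1.1 -0.3 -0.9]
```

Request:
servo_tool(targets=[0,0,0,15,0,10,30,0,-0.02,0,45,0,30,30,0,-0.04,0,80,0,50,30,0,-0.07,0,115,0,75,30,0,-0.1,0,150,0,100,30,0,-0.13,0,187,10,125,30,0,-0.16,0,222,20,150,30,0,-0.19,0,258,35,172,30,0,-0.21,0,295,50,195,30,0,-0.22,0,330,65,215,30,0,-0.23,0,360,75,230,30,0,-0.23,0,376,80,239,30])

```text
time_s: 8.55
tool_pos: [391.0, 35.3, 62.2]
tool_rot: [[-0.091, -0.003, -0.996], [0.996, 0.0, -0.091], [0.001, -1.0, 0.003]]
ft_force: [0.2, -0.8, -1.2]
width: 61.8
```

Run:
```python
from h import *
goal(395,32.6,65,95.3)
goal(512.6,43.4,65,95.3)
im,d=r.get_image("scene"); save("s1.png",im[130:320,150:350],3)
```

```text
turn [-0.003 -0.001  0.001] shift [-3.1 -2.8 -3.8] | now [391.   35.3  62.2] a 95.2 w 61.8 t 8.6 F [ 0.2 -0.8 -1.2]
turn [-0.003 -0.001  0.001] shift [  -3.    -3.2 -121.9] | now [391.   35.3  62.2] a 95.2 w 61.8 t 8.6 F [ 0.2 -0.8 -1.2]
```

View pics/s1.png

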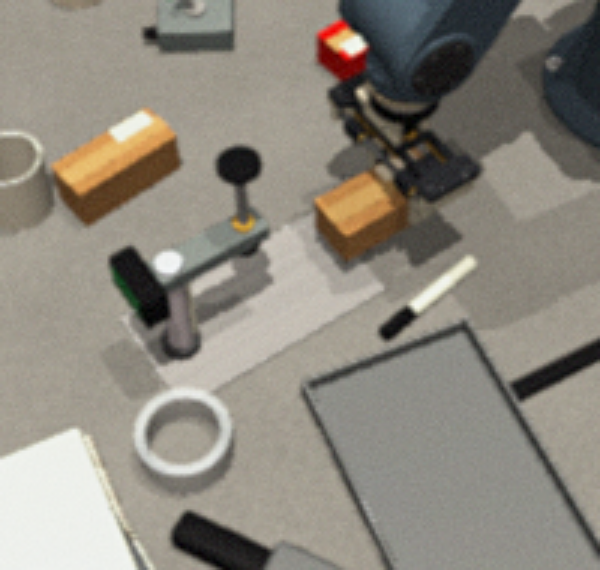

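Request:
servo_tool(targets=[0,0,0,0,0,-12,30,0,0,0,-2,0,-30,30,0,0,0,-3,0,-50,30,0,0,0,-3,0,-72,30,0,0,0,-3,0,-94,30,0,0,0,-3,0,-112,30,0,0,0,-3,0,-122,30,0,0,0,-3,8,-122,30,0,0,0,-3,18,-122,30,0,0,0,-3,26,-122,30,0,0,0,-3,31,-122,30,0,0,0,-3,33,-122,30])

```text
time_s: 9.6
tool_pos: [514.0, 41.2, 29.2]
tool_rot: [[-0.09, -0.003, -0.996], [0.996, 0.0, -0.09], [0.0, -1.0, 0.002]]
ft_force: [0.0, -0.5, -1.5]
width: 61.6
```

Run:
```python
from h import *
goal(512.6,43.4,28,95.3); print(r.get_obs()["wrist_torque"])
```

```text
turn [-0.002 -0.002  0.   ] shift [2.3 1.2 1.2] | now [514.   41.2  29.2] a 95.2 w 61.6 t 9.6 F [ 0.  -0.5 -1.5]
[ 0.05351121 -0.11773845 -0.0212375 ]
```

Request:
servo_tool(targets=[0,0,0,2,1,0,30,0,0,0,2,2,0,30,0,0,0,2,2,0,30,0,0,0,2,2,0,95,0,0,0,2,2,0,95,0,0,0,2,2,0,95,0,0,0,2,2,0,95,0,0,0,2,2,0,95,0,0,0,2,-20,0,95,0,0,0,2,-50,0,95,0,0,0,2,-85,0,95,0,0,0,2,-120,0,95])

```text
time_s: 10.6
tool_pos: [514.7, 43.3, 151.8]
tool_rot: [[-0.09, -0.001, -0.996], [0.996, 0.0, -0.09], [0.0, -1.0, 0.001]]
ft_force: [1.3, 0.1, 0.5]
width: 88.3
```

Request:
servo_tool(targets=[0,0,0,0,-35,0,0,0,0,0,0,-75,0,0,0,0,0,0,-115,0,0,0,0,0,0,-150,0,0,0,0,0,0,-170,0,0,0,0,0,0,-170,0,0,0,0,0,0,-170,0,0])

```text
time_s: 11.18
tool_pos: [515.3, 43.3, 321.0]
tool_rot: [[-0.09, 0.002, -0.996], [0.996, 0.0, -0.09], [-0.0, -1.0, -0.002]]
ft_force: [0.5, 0.6, -0.8]
width: 46.5
```

Run:
```python
from h import *
goal(594.2,51,290,95.3)
im,d=r.get_image("scene"); save("s2.png",im[130:320,150:350],3)
c=cam("wrist"); im,d=r.get_image("wrist"); P=cloud("w",d,c); find(P,(530,45),56)
np.savez("/tmp/w3.npz",d=d,im=im,K=c[0],R=c[1],t=c[2])
im,d=r.get_image("top"); P=cloud("t",d,cam("top")); find(P,(530,45),58); find(P,(647,-186),66)
```

```text
turn [ 0.002 -0.002 -0.   ] shift [  0.6  31.2 -79.2] | now [515.3  43.3 321. ] a 95.2 w 46.5 t 11.2 F [ 0.5  0.6 -0.8]
top z 56 n 4357 c [539.6  46.5] size 139 62 long-axis 4.7
top z 66 n 330 c [ 650.  -185.5] size 141 61 long-axis 11.8
```

View pics/s2.png

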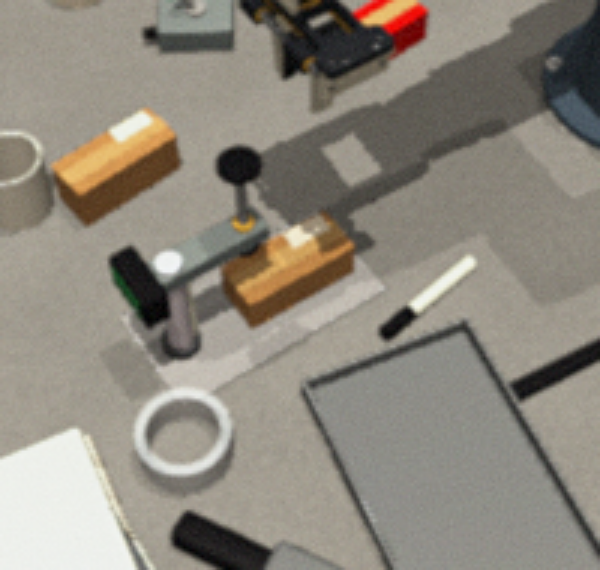

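Request:
servo_tool(targets=[0,0,0,0,0,-25,0,0,0,0,0,0,-55,0,0,0,0,0,0,-79,0,0,0,0,0,10,-79,0,0,0,0,0,30,-79,0,0,0,0,0,48,-79,0,0,0,0,0,60,-79,0,0,0,0,0,72,-79,0,0,0,0,0,84,-79,0,0,0,0,0,94,-79,0,0,0,0,0,104,-79,0,0,0,0,0,110,-79,0])

```text
time_s: 12.33
tool_pos: [593.3, 50.4, 209.1]
tool_rot: [[-0.09, -0.002, -0.996], [0.996, -0.0, -0.09], [0.0, -1.0, 0.002]]
ft_force: [-3.2, 0.6, 3.9]
width: 0.4
```

Run:
```python
from h import *
goal(594.2,51,202,95.3)
```

```text
turn [-0.002 -0.002  0.   ] shift [ 0.6  7.1 -1. ] | now [593.3  50.4 209.1] a 95.2 w 0.4 t 12.3 F [-3.2  0.6  3.9]
```

Request:
servo_tool(targets=[0,0,0,0,2,0,0,0,0,0,0,4,0,0,0,0,0,0,6,0,0,0,0,0,0,7,0,0,0,0,0,0,7,0,0])

```text
time_s: 12.75
tool_pos: [594.0, 50.4, 203.7]
tool_rot: [[-0.09, 0.0, -0.996], [0.996, -0.0, -0.09], [-0.0, -1.0, -0.0]]
ft_force: [-2.8, 0.1, 2.9]
width: 0.3
```

Request:
servo_tool(targets=[0,0,0,0,1,0,0,0,0,0,0,2,0,0,0,0,0,0,2,0,0,0,0,0,0,2,0,0])

```text
time_s: 13.08
tool_pos: [594.1, 50.4, 203.2]
tool_rot: [[-0.09, 0.001, -0.996], [0.996, -0.0, -0.09], [-0.0, -1.0, -0.001]]
ft_force: [-7.0, 0.1, 15.6]
width: 0.2
```

Request:
servo_tool(targets=[0,0,0,0,0,0,0,0,0,0,0,0,0,0,0,0,0,0,0,0,0,0,0,0,0,0,0,0,0,0,0,0,0,0,0,0,0,0,0,0,0,0,0,0,0,0,0,0,0,0,0,0,0,0,0,0,0,0,0,0,0,0,0,0,0,0,0,0,0,0,0,0,0,0,0,0,0,0,0,0,0,0,0,0])

```text
time_s: 14.08
tool_pos: [594.2, 50.4, 203.3]
tool_rot: [[-0.09, 0.002, -0.996], [0.996, -0.0, -0.09], [-0.0, -1.0, -0.002]]
ft_force: [-6.1, -0.5, 15.9]
width: 0.6
```

Request:
servo_tool(targets=[0,0,0,0,-5,0,0,0,0,0,0,-15,0,0,0,0,0,0,-28,0,0,0,0,0,0,-42,0,0,0,0,0,0,-56,0,0,0,0,0,0,-75,0,0,0,0,0,0,-95,0,30,0,0,0,0,-120,0,60,0,0,0,0,-120,30,100,0,0,0,0,-120,60,100,0,0,0,0,-120,80,100,0,0,0,0,-120,80,100])

```text
time_s: 15.08
tool_pos: [511.8, 43.1, 322.5]
tool_rot: [[-0.09, 0.0, -0.996], [0.996, -0.0, -0.09], [-0.0, -1.0, -0.0]]
ft_force: [-0.3, 0.1, 0.4]
width: 35.7
```

Run:
```python
from h import *
c=cam("wrist"); im,d=r.get_image("wrist"); P=cloud("w",d,c); find(P,(530,45),56)
im,d=r.get_image("top"); P=cloud("t",d,cam("top")); find(P,(647,-186),66); find(P,(540,46),58)
m=(P[...,2]>200)&(P[...,2]<275)&(abs(P[...,0]-593)<30)&(abs(P[...,1]-50)<30)
if m.any(): print("knob",P[m].mean(0))
a=np.radians(5.3); ux=np.array([np.cos(a),np.sin(a)]); g=np.array([539.6,46.5])-28*ux; print(g)
goal(*g,200,95.0)
```

```text
top z 56 n 4280 c [539.6  46.6] size 139 62 long-axis 4.7
top z 66 n 321 c [ 649.7 -186.2] size 140 60 long-axis 10.9
[511.71970845  43.91362355]
turn [ 0.002  0.003 -0.   ] shift [  1.  122.4   2.7] | now [514.3  43.2 322.4] a 95.2 w 43.8 t 15.2 F [ 0.5 -0.6  0.4]
```

Request:
servo_tool(targets=[0,0,0,1,30,2,100,0,0,0,1,60,2,100,0,0,0,1,95,2,100,0,0,0,1,130,2,100,0,0,0,1,165,2,100,0,0,0,1,200,2,100,0,0,0,1,230,2,100,0,0,0,1,255,2,100,0,0,0,1,275,2,100,0,0,0,1,287,2,100,0,0,0,1,293,2,100,0,0,0,1,293,2,100])

```text
time_s: 16.18
tool_pos: [512.3, 44.0, 27.7]
tool_rot: [[-0.09, -0.001, -0.996], [0.996, 0.0, -0.09], [0.0, -1.0, 0.001]]
ft_force: [-0.3, -0.8, 0.0]
width: 93.3
```

Request:
servo_tool(targets=[0,0,0,0,0,0,30,0,0,0,0,0,0,30,0,0,0,0,0,0,30,0,0,0,0,0,0,30,0,0,0,0,0,0,30,0,0,0,0,0,0,30,0,0,0,0,0,0,30,0,0,0,0,0,0,30,0,0,0,0,-8,0,30,0,0,0,0,-20,0,30,0,0,0,0,-30,0,30,0,0,0,0,-30,0,30], force=40)

```text
time_s: 17.18
tool_pos: [513.1, 44.0, 60.5]
tool_rot: [[-0.09, 0.003, -0.996], [0.996, -0.0, -0.09], [-0.0, -1.0, -0.003]]
ft_force: [0.2, -0.7, -0.7]
width: 62.0
```

Run:
```python
from h import *
z=np.load("/tmp/top0.npz"); P=cloud("t",z["d"],cam("top"))
m=np.zeros(P.shape[:2],bool); m[150:225,130:228]=1
m&=(P[...,2]>22)&(P[...,2]<42)&(P[...,0]<640)&(P[...,1]<545)
n,l,st,_=cv2.connectedComponentsWithStats(m.astype(np.uint8)); i=1+np.argmax(st[1:,4])
b=cv2.minAreaRect(P[l==i][:,:2].astype(np.float32)); print(b, st[i])
th=np.radians(-5.8); ux=np.array([np.cos(th),np.sin(th)]); uy=np.array([-ux[1],ux[0]]); o=np.array(b[0])
for y in(75,-75): print(y,"carton",o+y*uy,"tcp",o+y*uy-26*ux)
g=o+75*uy-26*ux
goal(400,35,100,95); goal(*g,150,84.2)
```

```text
((531.9375, 508.3327941894531), (38.99254608154297, 199.86561584472656), 80.97187805175781) [140 162  16  45  81]
75 carton [539.51672229 582.94884735] tcp [513.64982386 585.57631108]
-75 carton [524.35827771 433.71674103] tcp [498.49137928 436.34420475]
turn [ 0.003  0.003 -0.   ] shift [  1.2 -39.8 113.3] | now [513.1  44.   60.5] a 95.2 w 62.0 t 17.2 F [ 0.2 -0.7 -0.7]
turn [0.003 0.191 0.   ] shift [539.3 -89.5 -49.6] | now [513.1  44.   60.5] a 95.2 w 62.0 t 17.2 F [ 0.2 -0.7 -0.7]
```

Request:
servo_tool(targets=[0,0,0,0,0,15,30,0,0,0,0,0,40,30,0,0,0,0,0,70,30,0,0,0,0,-10,100,30,0,0,0,5,-25,120,30,0,0.03,0,30,-50,120,30,0,0.06,0,60,-70,115,30,0,0.09,0,95,-85,105,30,0,0.12,0,130,-90,90,30,0,0.15,0,165,-90,75,30,0,0.17,0,200,-90,60,30,0,0.19,0,225,-90,50,30])

```text
time_s: 18.18
tool_pos: [442.6, 266.5, 148.7]
tool_rot: [[0.1, 0.001, -0.995], [0.995, 0.001, 0.1], [0.001, -1.0, -0.001]]
ft_force: [0.6, -0.3, -1.5]
width: 61.8
```

Run:
```python
from h import *
goal(497.7,432.2,120,84.2); goal(497.7,432.2,29,84.2)
c=cam("wrist"); im,d=r.get_image("wrist"); save("w4.png",im);
```

```text
turn [0.001 0.001 0.001] shift [170.4  28.9 -38.3] | now [442.6 266.5 148.7] a 84.3 w 61.8 t 18.2 F [ 0.6 -0.3 -1.5]
turn [0.001 0.001 0.001] shift [170.3 119.9 -38.2] | now [442.6 266.5 148.7] a 84.3 w 61.8 t 18.2 F [ 0.6 -0.3 -1.5]
```

View pics/w4.png

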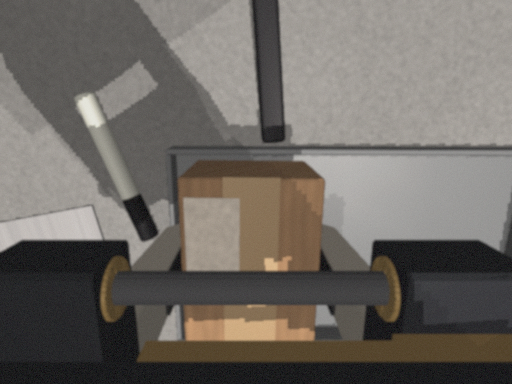

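Run:
```python
from h import *
c=cam("wrist"); print(ray("w",171,148,28,c),ray("w",511,149,28,c))
```

```text
[398.93445343 205.60021818  28.        ] [429.93971352 500.04006894  28.        ]
```

Request:
servo_tool(targets=[0,0,0,20,0,-5,30,0,0,0,50,0,-15,30,0,0,0,85,5,-25,30,0,0,0,120,15,-33,30,0,0,0,150,28,-38,30,0,0,0,168,45,-38,30,0,0,0,170,65,-38,30,0,0,0,170,85,-38,30,0,0,0,170,100,-38,30,0,0,0,170,110,-38,30,0,0,0,170,116,-38,30,0,0,0,170,118,-38,30])

```text
time_s: 19.23
tool_pos: [496.6, 428.7, 30.2]
tool_rot: [[0.1, -0.001, -0.995], [0.995, -0.001, 0.1], [-0.001, -1.0, 0.001]]
ft_force: [-0.9, -0.2, 2.5]
width: 61.7
```

Request:
servo_tool(targets=[0,0,0,0,1,0,30,0,0,0,0,1,0,30,0,0,0,0,1,0,88,0,0,0,0,1,0,88,0,0,0,0,1,0,88,0,0,0,0,1,0,88,0,0,0,0,1,0,88,0,0,0,0,-20,0,88,0,0,0,0,-55,0,88,0,0,0,0,-95,0,88,0,0,0,0,-135,0,88,0,0,0,0,-170,0,88])

```text
time_s: 20.23
tool_pos: [496.8, 429.0, 203.4]
tool_rot: [[0.1, 0.001, -0.995], [0.995, 0.001, 0.1], [0.001, -1.0, -0.001]]
ft_force: [0.5, 0.7, -0.5]
width: 82.0
```

Run:
```python
from h import *
c=cam("wrist"); im,d=r.get_image("wrist"); P=cloud("w",d,c); find(P,(524,430),57)
im,d=r.get_image("top"); P=cloud("t",d,cam("top")); find(P,(648,-186),66)
a=np.radians(11.3); g=np.array([648.3,-186])-25*np.array([np.cos(a),np.sin(a)]); print(g)
goal(*g,300,101.3); print(r.get_obs()["q"])
```

```text
top z 57 n 8004 c [522.7 427.4] size 136 62 long-axis -6.3
top z 66 n 335 c [ 649.9 -185.4] size 140 60 long-axis 11.3
[ 623.78463354 -190.89865361]
turn [ 0.009 -0.297  0.006] shift [-605.2  -95.5 -187. ] | now [498.8 430.5 207.3] a 84.3 w 81.8 t 20.3 F [-0.1  0.1 -0.6]
[ 3.67485298e+01  3.23929937e+01  7.88120512e+01  3.02120670e-03
  6.82048148e+01 -4.75373891e+01]
```

Request:
servo_tool(targets=[0,0,0,0,-35,0,100,0,0,0,-10,-75,0,100,0,0,0,-30,-110,-10,100,0,-0.03,0,-65,-120,-20,100,0,-0.06,0,-103,-120,-30,100,0,-0.09,0,-141,-120,-40,100,0,-0.12,0,-179,-120,-50,100,0,-0.15,0,-217,-120,-60,100,0,-0.18,0,-255,-120,-70,100,0,-0.2,0,-293,-120,-80,100,0,-0.22,0,-330,-120,-90,100,0,-0.24,0,-368,-120,-100,100])

```text
time_s: 21.33
tool_pos: [559.5, 51.0, 320.1]
tool_rot: [[-0.141, -0.0, -0.99], [0.99, 0.0, -0.141], [0.0, -1.0, 0.0]]
ft_force: [0.1, 1.2, -0.1]
width: 93.6
```

Run:
```python
from h import *
goal(623.8,-190.9,220,101.3)
```

```text
turn [-0.    -0.056  0.   ] shift [-248.6  100.   -29.6] | now [559.5  51.  320.1] a 98.1 w 93.6 t 21.3 F [ 0.1  1.2 -0.1]
```

Request:
servo_tool(targets=[0,0,0,-30,0,-4,100,0,0,0,-65,0,-8,100,0,0,0,-100,0,-12,100,0,-0.02,0,-135,10,-16,100,0,-0.04,0,-170,30,-20,100,0,-0.056,0,-205,50,-25,100,0,-0.056,0,-235,75,-28,100,0,-0.056,0,-248,95,-29,100,0,-0.056,0,-248,100,-29,100,0,-0.056,0,-248,100,-29,100])

```text
time_s: 22.17
tool_pos: [622.1, -188.7, 218.3]
tool_rot: [[-0.194, -0.004, -0.981], [0.981, 0.002, -0.194], [0.002, -1.0, 0.003]]
ft_force: [-1.1, 0.2, 0.4]
width: 92.7
```

Run:
```python
from h import *
c=cam("wrist"); im,d=r.get_image("wrist"); P=cloud("w",d,c); find(P,(648,-186),63.5)
goal(623.8,-190.9,28,101.3)
```

```text
top z 64 n 7668 c [ 647.6 -185.7] size 140 60 long-axis 11.4
turn [-0.001 -0.001  0.001] shift [ -3.1 192.2  -0.6] | now [ 622.8 -188.1  220.2] a 101.2 w 93.2 t 22.2 F [-1.3  0.7 -1.1]
```

Request:
servo_tool(targets=[0,0,0,-1,30,0,100,0,0,0,-3,60,0,100,0,0,0,-3,90,0,100,0,0,0,-3,120,0,100,0,0,0,-3,145,0,100,0,0,0,-3,168,0,100,0,0,0,-3,183,0,100,0,0,0,-3,191,0,100,0,0,0,-3,192,0,30,0,0,0,-3,192,0,30,0,0,0,-3,192,0,30,0,0,0,-3,192,0,30], force=40)

```text
time_s: 23.22
tool_pos: [624.4, -191.8, 30.1]
tool_rot: [[-0.195, 0.002, -0.981], [0.981, -0.001, -0.195], [-0.001, -1.0, -0.002]]
ft_force: [1.0, -0.1, 0.6]
width: 70.6
```

Request:
servo_tool(targets=[0,0,0,0,0,0,30,0,0,0,0,0,0,30,0,0,0,0,0,0,30,0,0,0,0,0,0,30,0,0,0,0,0,0,30,0,0,0,0,-8,0,30,0,0,0,0,-20,0,30,0,0,0,0,-40,0,30,0,0,0,0,-60,0,30,0,0,0,0,-70,0,30,0,0,0,0,-70,0,30])

```text
time_s: 24.13
tool_pos: [624.8, -192.1, 101.6]
tool_rot: [[-0.195, 0.004, -0.981], [0.981, -0.002, -0.195], [-0.002, -1.0, -0.004]]
ft_force: [-0.5, -0.3, -1.6]
width: 60.2
```

Run:
```python
from h import *
goal(395,32.6,100,95.3)
```

```text
turn [ 0.004  0.104 -0.002] shift [265.2   0.3 181.6] | now [ 624.8 -192.1  101.6] a 101.2 w 60.2 t 24.1 F [-0.5 -0.3 -1.6]
```

Request:
servo_tool(targets=[0,0,0,0,0,15,30,0,0,0,10,0,45,30,0,0,0,25,0,75,30,0,0.01,0,50,0,105,30,0,0.03,0,75,0,130,30,0,0.05,0,105,0,150,30,0,0.07,0,140,5,165,30,0,0.09,0,175,15,175,30,0,0.1,0,210,25,181,30,0,0.104,0,240,35,181,30,0,0.104,0,260,40,181,30,0,0.104,0,265,40,181,30])

```text
time_s: 25.13
tool_pos: [392.5, 35.1, 57.4]
tool_rot: [[-0.094, -0.003, -0.996], [0.996, 0.0, -0.094], [0.001, -1.0, 0.003]]
ft_force: [0.8, -0.6, -2.0]
width: 59.7
```

Run:
```python
from h import *
goal(512.6,43.4,60,95.3); print(r.get_obs()["wrist_torque"])
K=cam("wrist"); im,d=r.get_image("wrist"); P=cloud("w",d,K); p=r.get_obs()["tool_pos"]
for h in range(85,104,3): find(P,(p[0]+25,p[1]),h) if h==94 else None
im,d=r.get_image("scene"); save("s3.png",im[130:320,150:350],3)
```

```text
turn [-0.003  0.002  0.001] shift [  -3.1   -3.  -120.3] | now [392.5  35.1  57.4] a 95.4 w 59.7 t 25.1 F [ 0.8 -0.6 -2. ]
[ 0.00422893 -0.11775003 -0.03146866]
top z 94 n 15396 c [368.2  33.5] size 93 43 long-axis -84.8
top z 94 n 4687 c [414.2  38. ] size 60 20 long-axis -84.8
```

View pics/s3.png

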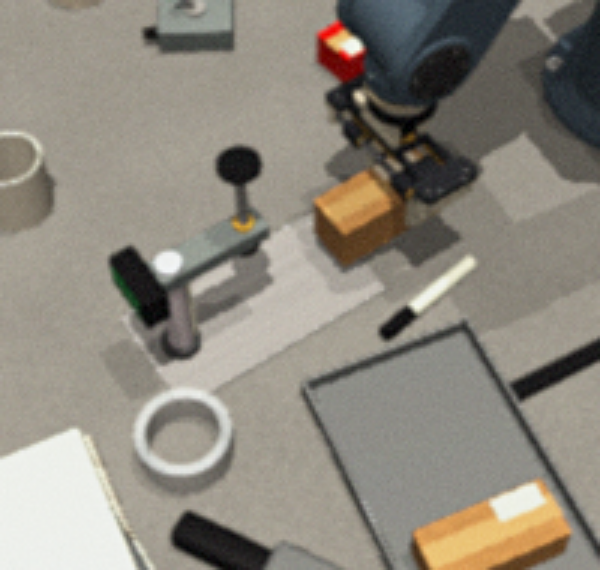

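Request:
servo_tool(targets=[0,0,0,0,0,-12,30,0,0,0,-2,0,-30,30,0,0,0,-3,0,-50,30,0,0,0,-3,0,-72,30,0,0,0,-3,0,-94,30,0,0,0,-3,0,-110,30,0,0,0,-3,0,-120,30,0,0,0,-3,6,-120,30,0,0,0,-3,13,-120,30,0,0,0,-3,19,-120,30,0,0,0,-3,23,-120,30,0,0,0,-3,24,-120,30])

```text
time_s: 26.23
tool_pos: [513.2, 40.8, 33.6]
tool_rot: [[-0.092, -0.002, -0.996], [0.996, -0.0, -0.092], [0.0, -1.0, 0.002]]
ft_force: [-1.0, -0.3, 0.5]
width: 59.9
```

Request:
servo_tool(targets=[0,0,0,2,1,0,30,0,0,0,2,2,0,30,0,0,0,2,2,0,30,0,0,0,2,2,0,95,0,0,0,2,2,0,95,0,0,0,2,2,0,95,0,0,0,2,2,0,95,0,0,0,2,2,0,95,0,0,0,2,-20,0,95,0,0,0,2,-50,0,95,0,0,0,2,-85,0,95,0,0,0,2,-120,0,95])

```text
time_s: 27.23
tool_pos: [513.5, 43.1, 155.7]
tool_rot: [[-0.092, -0.001, -0.996], [0.996, 0.0, -0.092], [0.0, -1.0, 0.001]]
ft_force: [0.0, 0.7, 0.0]
width: 88.4
```

Request:
servo_tool(targets=[0,0,0,0,-35,0,0,0,0,0,0,-75,0,0,0,0,0,0,-115,0,0,0,0,0,0,-150,0,0,0,0,0,0,-165,0,0,0,0,0,0,-165,0,0,0,0,0,0,-165,0,0])

```text
time_s: 27.82
tool_pos: [514.0, 43.1, 319.6]
tool_rot: [[-0.092, 0.001, -0.996], [0.996, 0.0, -0.092], [-0.0, -1.0, -0.001]]
ft_force: [-0.3, 0.5, -0.9]
width: 46.4
```

Run:
```python
from h import *
c=cam("wrist"); im,d=r.get_image("wrist"); P=cloud("w",d,c); find(P,(530,45),68)
S=r.get_image("scene")[1]
goal(594.2,51,220,95.3)
```

```text
top z 68 n 4397 c [537.8  46.5] size 139 60 long-axis 5.4
turn [-0.002 -0.     0.   ] shift [  0.4  97.8 -81.4] | now [513.4  43.1 318. ] a 95.3 w 38.3 t 27.9 F [-0.8 -0.2  0.3]
```

Request:
servo_tool(targets=[0,0,0,0,0,-25,0,0,0,0,0,0,-55,0,0,0,0,0,0,-80,0,0,0,0,0,10,-80,0,0,0,0,0,28,-80,0,0,0,0,0,44,-80,0,0,0,0,0,56,-80,0,0,0,0,0,68,-80,0,0,0,0,0,80,-80,0,0,0,0,0,90,-80,0,0,0,0,0,97,-80,0,0,0,0,0,100,-80,0])

```text
time_s: 28.92
tool_pos: [592.9, 50.4, 218.1]
tool_rot: [[-0.092, -0.002, -0.996], [0.996, 0.0, -0.092], [0.0, -1.0, 0.002]]
ft_force: [-3.7, -0.9, 2.5]
width: 0.5
```

Request:
servo_tool(targets=[0,0,0,0,1,0,0,0,0,0,0,2,0,0,0,0,0,0,3,0,0,0,0,0,0,3,0,0,0,0,0,0,3,0,0])

```text
time_s: 29.33
tool_pos: [593.8, 50.4, 216.9]
tool_rot: [[-0.092, 0.001, -0.996], [0.996, -0.0, -0.092], [-0.0, -1.0, -0.001]]
ft_force: [-2.1, 0.1, 3.2]
width: 0.7
```

Request:
servo_tool(targets=[0,0,0,0,1,0,0,0,0,0,0,2,0,0,0,0,0,0,2,0,0,0,0,0,0,2,0,0])

```text
time_s: 29.67
tool_pos: [593.9, 50.4, 215.3]
tool_rot: [[-0.092, 0.001, -0.996], [0.996, -0.0, -0.092], [-0.0, -1.0, -0.001]]
ft_force: [-3.3, 0.2, 8.6]
width: 0.3
```

In contact (8.6 N); a bit more and hold.

Request:
servo_tool(targets=[0,0,0,0,0.5,0,0,0,0,0,0,1,0,0,0,0,0,0,1,0,0,0,0,0,0,1,0,0,0,0,0,0,1,0,0,0,0,0,0,1,0,0,0,0,0,0,1,0,0,0,0,0,0,1,0,0,0,0,0,0,1,0,0,0,0,0,0,1,0,0,0,0,0,0,1,0,0,0,0,0,0,1,0,0])

```text
time_s: 30.67
tool_pos: [594.0, 50.4, 215.2]
tool_rot: [[-0.092, 0.002, -0.996], [0.996, -0.0, -0.092], [-0.0, -1.0, -0.002]]
ft_force: [-7.1, 0.2, 15.5]
width: 0.4
```

Request:
servo_tool(targets=[0,0,0,0,-5,0,0,0,0,0,0,-15,0,0,0,0,0,0,-28,0,0,0,0,0,0,-42,0,0,0,0,0,0,-56,0,0,0,0,0,0,-75,0,0,0,0,0,0,-90,0,30,0,0,0,0,-105,0,60,0,0,0,0,-105,30,100,0,0,0,0,-105,60,100,0,0,0,0,-105,80,100,0,0,0,0,-105,80,100])

```text
time_s: 31.67
tool_pos: [511.5, 42.9, 319.3]
tool_rot: [[-0.092, 0.0, -0.996], [0.996, -0.0, -0.092], [-0.0, -1.0, -0.0]]
ft_force: [-0.1, 0.8, 0.7]
width: 35.9
```

Run:
```python
from h import *
c=cam("wrist"); im,d=r.get_image("wrist"); P=cloud("w",d,c); find(P,(530,45),68)
im,d=r.get_image("top"); P=cloud("t",d,cam("top")); find(P,(524,430),60)
goal(512.5,43.9,33,95.3)
```

```text
top z 68 n 4407 c [537.6  46.5] size 139 60 long-axis 5.6
top z 60 n 337 c [518.3 376.4] size 140 63 long-axis -7.1
turn [ 0.001 -0.    -0.   ] shift [  1.  286.3   1.9] | now [514.1  43.  319.3] a 95.3 w 44.2 t 31.8 F [-1.1 -0.5  0.2]
```

Request:
servo_tool(targets=[0,0,0,1,30,1,100,0,0,0,1,60,1,100,0,0,0,1,95,1,100,0,0,0,1,130,1,100,0,0,0,1,165,1,100,0,0,0,1,198,1,100,0,0,0,1,226,1,100,0,0,0,1,250,1,100,0,0,0,1,268,1,100,0,0,0,1,280,1,100,0,0,0,1,286,1,100,0,0,0,1,286,1,100])

```text
time_s: 32.77
tool_pos: [512.9, 44.0, 31.2]
tool_rot: [[-0.092, -0.002, -0.996], [0.996, 0.0, -0.092], [0.0, -1.0, 0.002]]
ft_force: [-1.0, -0.6, -0.9]
width: 92.7
```

Request:
servo_tool(targets=[0,0,0,0,0,0,30,0,0,0,0,0,0,30,0,0,0,0,0,0,30,0,0,0,0,0,0,30,0,0,0,0,0,0,30,0,0,0,0,0,0,30,0,0,0,0,0,0,30,0,0,0,0,0,0,30,0,0,0,0,-6,0,30,0,0,0,0,-15,0,30,0,0,0,0,-22,0,30,0,0,0,0,-22,0,30], force=40)

```text
time_s: 33.77
tool_pos: [513.7, 44.0, 56.2]
tool_rot: [[-0.092, 0.002, -0.996], [0.996, -0.0, -0.092], [-0.0, -1.0, -0.002]]
ft_force: [-0.0, -0.7, -0.7]
width: 59.8
```

Request:
servo_tool(targets=[0,0,0,0,0,15,30,0,0,0,0,0,40,30,0,0,0,0,0,70,30,0,0,0,0,-10,100,30,0,0,0,5,-25,120,30,0,0.03,0,30,-50,120,30,0,0.06,0,60,-75,115,30,0,0.09,0,90,-90,105,30,0,0.12,0,110,-95,100,30,0,0.15,0,125,-95,100,30,0,0.17,0,130,-95,100,30,0,0.19,0,130,-95,100,30])

```text
time_s: 34.77
tool_pos: [401.2, 165.2, 149.8]
tool_rot: [[0.097, 0.0, -0.995], [0.995, 0.0, 0.097], [0.0, -1.0, -0.0]]
ft_force: [-0.1, -1.1, -2.3]
width: 59.6
```

Run:
```python
from h import *
goal(481.5,263,150,84.2)
im,d=r.get_image("top"); P=cloud("t",d,cam("top")); find(P,(518,376),60)
im,d=r.get_image("scene"); S=cloud("s",d,cam("scene")); find(S,(518,376),60); save("s4.png",im[150:384,180:400],2.5)
c=cam("wrist"); im,d=r.get_image("wrist"); P=cloud("w",d,c); find(P,(518,376),57)
```

```text
turn [0.    0.004 0.   ] shift [105.1  -0.2 -70.4] | now [401.2 165.2 149.8] a 84.4 w 59.6 t 34.8 F [-0.1 -1.1 -2.3]
top z 60 n 340 c [517.8 377. ] size 140 63 long-axis -6.2
top z 60 n 824 c [517.4 376.2] size 141 64 long-axis -6.1
top z 57 n 852 c [460.3 367.2] size 35 28 long-axis 5.4
```

View pics/s4.png

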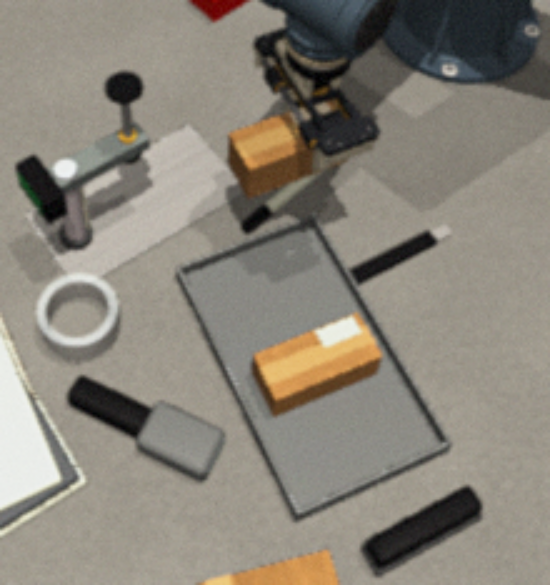

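Request:
servo_tool(targets=[0,0,0,15,0,-10,30,0,0,0,40,0,-25,30,0,0,0,65,0,-45,30,0,0,0,88,5,-60,30,0,0,0,102,20,-70,30,0,0,0,105,40,-70,30,0,0,0,105,62,-70,30,0,0,0,105,82,-70,30,0,0,0,105,98,-70,30,0,0,0,105,108,-70,30,0,0,0,105,113,-70,30,0,0,0,105,115,-70,30])

```text
time_s: 35.92
tool_pos: [481.3, 261.4, 34.1]
tool_rot: [[0.098, -0.001, -0.995], [0.995, -0.0, 0.098], [-0.0, -1.0, 0.001]]
ft_force: [0.9, 0.3, -1.3]
width: 59.9
```

Request:
servo_tool(targets=[0,0,0,0,1,0,30,0,0,0,0,2,0,30,0,0,0,0,2,0,30,0,0,0,0,2,0,82,0,0,0,0,2,0,82,0,0,0,0,2,0,82,0,0,0,0,2,0,82,0,0,0,0,2,0,82,0,0,0,0,-20,0,82,0,0,0,0,-55,0,82,0,0,0,0,-95,0,82,0,0,0,0,-135,0,82])

```text
time_s: 36.92
tool_pos: [480.8, 261.6, 170.9]
tool_rot: [[0.098, -0.001, -0.995], [0.995, -0.0, 0.098], [-0.001, -1.0, 0.001]]
ft_force: [0.6, -0.0, -0.4]
width: 75.9
```

Request:
servo_tool(targets=[0,0,0,0,-35,0,0,0,0,0,0,-75,0,0,0,0,0,0,-115,0,0,0,0,0,0,-150,0,0,0,0,0,0,-150,0,0,0,0,0,0,-150,0,0])

```text
time_s: 37.42
tool_pos: [481.7, 262.1, 321.1]
tool_rot: [[0.098, 0.003, -0.995], [0.995, 0.001, 0.098], [0.002, -1.0, -0.003]]
ft_force: [0.5, 0.1, -1.1]
width: 40.8
```

Run:
```python
from h import *
c=cam("wrist"); im,d=r.get_image("wrist"); P=cloud("w",d,c); find(P,(510,262),69); find(P,(518,376),57)
im,d=r.get_image("top"); P=cloud("t",d,cam("top")); find(P,(510,262),72);find(P,(518,376),60)
bx=np.array([.889,-.459]); p=np.array([450.3,-374.5])+62*bx; print(p)
goal(505,-403,320,62.7); print(r.get_obs()["q"])
```

```text
top z 69 n 4647 c [506.9 260.5] size 140 60 long-axis -5.8
top z 57 n 4599 c [517. 378.] size 141 62 long-axis -6.6
[ 505.418 -402.958]
turn [-0.001  0.379 -0.001] shift [-659.1   -1.3  -88.9] | now [480.8 261.6 318.3] a 84.4 w 33.1 t 37.5 F [ 0.3 -0.7 -0.9]
[ 2.36804408e+01  1.55089552e+01  8.82201450e+01 -1.17477910e-03
  7.63795028e+01 -6.07166198e+01]
```

Request:
servo_tool(targets=[0,0,0,-20,0,0,0,0,0.02,0,-55,0,-5,0,0,0.04,0,-95,0,-10,0,0,0.07,0,-135,0,-15,0,0,0.1,0,-175,0,-20,0,0,0.13,0,-215,0,-25,0,0,0.16,0,-255,0,-30,0,0,0.19,0,-295,0,-35,0,0,0.22,0,-335,0,-40,0,0,0.25,0,-375,0,-45,0,0,0.28,0,-415,0,-50,0,0,0.31,0,-450,0,-55,0])

```text
time_s: 38.52
tool_pos: [491.1, -193.6, 317.7]
tool_rot: [[0.399, -0.003, -0.917], [0.917, 0.001, 0.399], [0.0, -1.0, 0.003]]
ft_force: [0.0, 0.2, 0.3]
width: 0.3
```

Run:
```python
from h import *
goal(505,-403,150,62.7)
```

```text
turn [-0.003  0.067 -0.   ] shift [-186.5  167.4  -96.7] | now [ 491.1 -193.6  317.7] a 66.5 w 0.3 t 38.5 F [0.  0.2 0.3]
```

Request:
servo_tool(targets=[0,0.02,0,-32,10,-16,0,0,0.04,0,-65,25,-33,0,0,0.067,0,-98,45,-50,0,0,0.067,0,-130,70,-67,0,0,0.067,0,-160,100,-83,0,0,0.067,0,-180,130,-93,0,0,0.067,0,-186,160,-97,0,0,0.067,0,-186,167,-97,0,0,0.067,0,-186,167,-97,0])

```text
time_s: 39.27
tool_pos: [505.8, -399.2, 148.8]
tool_rot: [[0.458, -0.005, -0.889], [0.889, 0.005, 0.458], [0.002, -1.0, 0.007]]
ft_force: [0.7, 0.3, -0.3]
width: 0.5
```

Run:
```python
from h import *
goal(505,-403,83,62.7); goal(452.5,-375.5,83,62.7)
im,d=r.get_image("top"); P=cloud("t",d,cam("top")); find(P,(510,262),72);find(P,(518,376),60)
```

```text
turn [-0.007  0.001  0.002] shift [-3.9 65.8 -1.5] | now [ 505.8 -399.2  148.8] a 62.8 w 0.5 t 39.3 F [ 0.7  0.3 -0.3]
turn [-0.007  0.001  0.002] shift [-3.4 66.2 57.8] | now [ 505.8 -399.2  148.8] a 62.8 w 0.5 t 39.3 F [ 0.7  0.3 -0.3]
top z 72 n 316 c [509.  258.7] size 138 60 long-axis -5.4
top z 60 n 333 c [518.4 376.7] size 139 63 long-axis -6.8
```

Request:
servo_tool(targets=[0,0,0,-3,20,0,0,0,0,0,-3,45,0,0,0,0,0,-3,62,0,0,0,0,0,-3,66,0,0,0,0,0,-3,66,10,0,0,0,0,-3,66,20,0,0,0,0,-3,66,30,0,0,0,0,-3,66,39,0,0,0,0,-3,66,47,0,0,0,0,-3,66,53,0,0,0,0,-3,66,58,0,0,0,0,-3,66,58,0])

```text
time_s: 40.32
tool_pos: [454.1, -376.4, 87.3]
tool_rot: [[0.457, 0.0, -0.889], [0.889, -0.0, 0.457], [-0.0, -1.0, -0.0]]
ft_force: [0.1, 0.3, 0.3]
width: 0.5
```

Request:
servo_tool(targets=[0,0,0,0,0,0,0,0,0,0,0,0,-15,0,0,0,0,0,0,-38,0,0,0,0,0,-25,-50,0,0,0,0,0,-65,-50,0,0,0,0,0,-105,-50,0,0,0,0,0,-145,-50,0,0,0,0,0,-185,-40,0,0,0,0,0,-220,-20,0,0,0,0,0,-250,0,0,0,0,0,0,-250,30,0,0,0,0,0,-250,60,0])

```text
time_s: 41.32
tool_pos: [400.8, -349.2, 338.3]
tool_rot: [[0.457, 0.002, -0.89], [0.89, -0.003, 0.457], [-0.001, -1.0, -0.003]]
ft_force: [-0.8, 0.4, 0.3]
width: 0.3
```

Run:
```python
from h import *
c=cam("wrist"); im,d=r.get_image("wrist"); P=cloud("w",d,c)
k=(P[...,2]>75)&(P[...,2]<110)&(np.hypot(P[...,0]-450,P[...,1]+374)<45)
q=P[k]; print("ball",len(q), (q.mean(0)[:2]-[450.3,-374.5])@np.array([.889,-.459]) if len(q) else "")
im,d=r.get_image("top"); save("top2.png",im,1.5); P=cloud("t",d,cam("top")); find(P,(510,262),72);find(P,(518,376),60)
m=(P[...,2]>200)&(P[...,2]<275)&(abs(P[...,0]-593)<30)&(abs(P[...,1]-50)<30); print("knob",P[m].mean(0) if m.any() else None)
goal(400,-350,330,62)
```

```text
ball 168 -19.858079441213246
top z 72 n 327 c [508.1 259.3] size 140 60 long-axis -5.9
top z 60 n 338 c [517.9 376.2] size 140 64 long-axis -7.2
knob [593.77888103  50.71155118 256.41004611]
turn [ 0.     0.013 -0.   ] shift [-1.2  7.5 -1.8] | now [ 398.9 -348.   337.5] a 62.8 w 0.1 t 41.4 F [-0.2 -1.1  0.2]
```

View pics/top2.png

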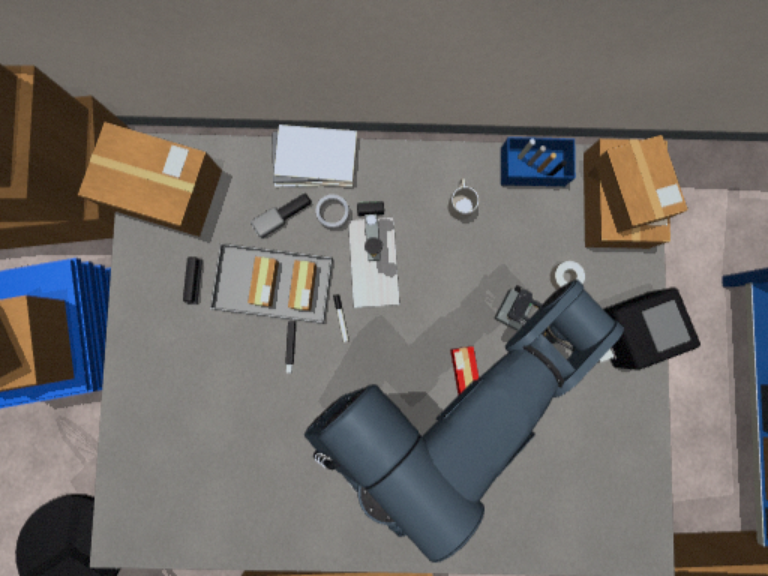

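```bash
python3 -c "
from plant import r
print(r.sign_off())"
```

```text
the job is handed in; nothing more can be done
None
```

The job is done and handed in at about 41 s on the robot's clock; the sign-off gives no verdict. Only two cartons were present, the middle and the high one. No low carton showed in any view, including the spot the arm hid at the start.

I switched the gauge on, then measured the middle carton and after it the high one. Each lay flat on the plate, and I held the foot on it for at least a second at about 15 N. I put both in the grey tray and then switched the gauge off.

**Last checks:**
- **Toggle:** the bat's ball sits about 20 mm on the off side.
- **Plunger:** the knob is back at its starting height (256 mm).
- **Cartons:** both lie flat and let go on the tray floor, at about y = +21 mm (middle) and y = -95 mm (high) in the tray, with about 55 mm between them.
- **Other things:** the last top view shows the bystanders where they began. The red carton look-alike has not moved; the green one was hidden by the arm in that view, and I never went near it.

**Mismatch:** the middle carton was knocked about 50 mm sideways in the tray while I was measuring the high one. It still lay flat, so I left it there and moved the high carton's place over to suit. I saw no grip slackening.

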